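# Gather the amber sample jars into the sample tray

### The job

Gather this batch's four amber glass sample jars into the grey sample tray for the analyser, each standing upright in the nest of the same colour as its lid. Set the glass down gently rather than dropping it, and leave the white plastic jars, which have similar lids but belong to another job, standing where they are.

Things in the scene. Friction and masses are not known exactly. Their poses are not given: they have to be found in the camera images.
- amber_red: Sample jar of dark brown amber glass with a red lid; it belongs in the red nest. 80 mm tall. Body 54 mm diameter, straight-sided up to 54 mm, then a sloping shoulder; screw lid 43 mm diameter from 64 mm to 80 mm. Paper label band round the body. About 0.1 to 0.25 kg, stands upright and loose on the bench. Origin: centre of the underside, z up along the jar.
- amber_yellow: Sample jar of dark brown amber glass with a yellow lid; it belongs in the yellow nest. 80 mm tall. Body 54 mm diameter, straight-sided up to 54 mm, then a sloping shoulder; screw lid 43 mm diameter from 64 mm to 80 mm. Paper label band round the body. About 0.1 to 0.25 kg, stands upright and loose on the bench. Origin: centre of the underside, z up along the jar.
- amber_blue: Sample jar of dark brown amber glass with a blue lid; it belongs in the blue nest. 80 mm tall. Body 54 mm diameter, straight-sided up to 54 mm, then a sloping shoulder; screw lid 43 mm diameter from 64 mm to 80 mm. Paper label band round the body. About 0.1 to 0.25 kg, stands upright and loose on the bench. Origin: centre of the underside, z up along the jar.
- amber_green: Sample jar of dark brown amber glass with a green lid; it belongs in the green nest. 80 mm tall. Body 54 mm diameter, straight-sided up to 54 mm, then a sloping shoulder; screw lid 43 mm diameter from 64 mm to 80 mm. Paper label band round the body. About 0.1 to 0.25 kg, stands upright and loose on the bench. Origin: centre of the underside, z up along the jar.
- white_red: Look-alike that stays: opaque white plastic jar with a red lid, of another job. 80 mm tall. Body 54 mm diameter, straight-sided up to 54 mm, then a sloping shoulder; screw lid 43 mm diameter from 64 mm to 80 mm. Paper label band round the body. About 0.1 to 0.25 kg, stands upright and loose on the bench. Origin: centre of the underside, z up along the jar.
- white_blue: Look-alike that stays: opaque white plastic jar with a blue lid, of another job. 80 mm tall. Body 54 mm diameter, straight-sided up to 54 mm, then a sloping shoulder; screw lid 43 mm diameter from 64 mm to 80 mm. Paper label band round the body. About 0.1 to 0.25 kg, stands upright and loose on the bench. Origin: centre of the underside, z up along the jar.
- nest_red: Fixed round red dish: outside 80 mm, inside 72 mm diameter, floor 4 mm thick, rim 16 mm above its origin (centre of its underside, 4 mm above the bench). A jar standing in it has its underside 4 mm above this origin. The four nests form a square in any order, neighbours 98 mm apart, in a fixed grey tray 208 mm square, rim 28 mm above the bench, hand lugs to 122 mm from its centre.
- nest_yellow: Fixed round yellow dish: outside 80 mm, inside 72 mm diameter, floor 4 mm thick, rim 16 mm above its origin (centre of its underside, 4 mm above the bench). A jar standing in it has its underside 4 mm above this origin. The four nests form a square in any order, neighbours 98 mm apart, in a fixed grey tray 208 mm square, rim 28 mm above the bench, hand lugs to 122 mm from its centre.
- nest_blue: Fixed round blue dish: outside 80 mm, inside 72 mm diameter, floor 4 mm thick, rim 16 mm above its origin (centre of its underside, 4 mm above the bench). A jar standing in it has its underside 4 mm above this origin. The four nests form a square in any order, neighbours 98 mm apart, in a fixed grey tray 208 mm square, rim 28 mm above the bench, hand lugs to 122 mm from its centre.
- nest_green: Fixed round green dish: outside 80 mm, inside 72 mm diameter, floor 4 mm thick, rim 16 mm above its origin (centre of its underside, 4 mm above the bench). A jar standing in it has its underside 4 mm above this origin. The four nests form a square in any order, neighbours 98 mm apart, in a fixed grey tray 208 mm square, rim 28 mm above the bench, hand lugs to 122 mm from its centre.
Mind the look-alikes: they are no part of the job. What is meant by the nest_red is not brown, and is the smaller of those in its own colour.

How it is judged:
By the outcome, as a careful person would: the job done as asked, in the order asked, and still so for the second after the job is handed in, with the robot touching nothing.
It also fails if it takes over 112 s, if anything falls off the work surface, if the arm or the gripper's body presses on something with over 40 N, if the wrist force passes 120 N, or if a joint passes its speed limit or range.

### The arm

A 6-joint arm with a two-finger parallel gripper is mounted at the origin on the work surface. World frame = base frame: x ahead of the robot, y to its left, z up, the work surface at z = 0. Lengths are in m, angles in rad, forces in N, time in s.
With the tool pointing down it reaches from about 0.35 to 0.775 m from the base axis. Payload 7.3 kg.
Tool frame: the origin (TCP) lies on the centre line of the jaws, within the pads' length; the fingertips stand 17 mm ahead of it and the grasp point (between the pads) lies 2 mm behind it (robot.tip_extent is the distance from the TCP to the fingertips, in m); z points along the fingers, y is the line along which they close (so a half turn about z gives the same grasp; the last joint's range is limited). The gripper opens to 92 mm and grips with 3 to 60 N. Pads are 19 mm wide; open, the fingers measure 130 mm over their backs; the gripper's body (75 mm by 190 mm) begins 47 mm behind the grasp point.
Start: joints at [1, 0.342, 1.524, -0, 1.275, -0.146], TCP at [0.216, 0.478, 0.244] pointing down, gripper open.
Joint ranges: [-2.53, 2.53], [-0.77, 2.02], [0.04, 2.7], [-1, 4.14], [0.28, 2.66], [-3.11, 3.11]. Speed limits (rad/s): [2.57, 2.57, 3.14, 3.14, 3.14, 3.14].

### API

Orientations are given as [roll, pitch, yaw] about the fixed x, y, z axes, in that order (R = Rz(yaw) Ry(pitch) Rx(roll)).
In Python, from cell import robot gives the robot as it stands.
- The arm moves only by the tool step_arm, never from a script. Its argument "motion" is a list of rows, each a list of 2 entries, a list of its own where there are three numbers: the shift along the tool's x, y, z in units of 60 mm (1.0 is 60 mm), then the turn about the tool's z in rad. In form: [[[x, y, z], spin], ...]. A call has 1 to 10 rows; each row is the pose to reach, as a shift and turn from the pose commanded when the call began, along the tool's axes at that moment; what a row does not reach only later rows make up. A row lasts 1/8 s, in which the tool goes at most 62.5 mm and 10.7 degrees, less where a joint would pass 70% of its speed; a pose out of reach is approached as far as the arm can. A call with a gripper value outside its range is refused whole. "hand" is the closure in counts, from 0 (fully open) to 255 (shut), set as the call begins (left out, the last holds). The fingers move at their own pace and stop on an object; "squeeze" is the grip in N (left out, the last holds). Time passes only in rows, so rows that repeat a pose let the fingers close. It gives the time, the measured TCP pose, the force, the opening and the grip force at its end, in the units of the state.
- robot.observe(): the state, without advancing time (a new reading comes with each control period).
- robot.read_camera(name): name is "scene" or "top" or "wrist"; returns a dict with "pixels" (384x512x3 uint8, red, green, blue), "intrinsics" (3x3 intrinsics, pixels), "xyz" and "rotation" of the camera in the world; the wrist camera has in their place "T_tool_cam" (4x4, takes a point from camera to tool coordinates, whose origin is the TCP and whose axes are the flange's). Camera axes: x right, y up, looking along -z (the intrinsics and any distortion apply to the point x, -y, -z); pixel columns grow to the right and rows downward; lengths in m; the calibration is good to about 2 mm. A picture is of the moment at which its call begins: read the wrist's pose just before it. There is no depth.
- robot.hand_in(): hands the job in; it is judged then, once.
The state is a dict: "time": time; "qpos": joint angles; "qvel": joint speeds; "joint_efforts": joint torques, N m; "tool_pos": TCP position; "tool_rot": TCP orientation; "contact_force": force on the tool from outside, world axes, zero at the start; "torque": the same for the moment, N m; "opening": finger opening in m; "grip_force": force on a finger pad.
Only numpy, scipy, OpenCV 4.12 (cv2) and the standard library are available. Lean on these libraries where they do the work, as an engineer would, in place of code of your own. Each camera call takes 0.05 s, during which the arm holds its last target. There are 200 camera calls.

## Working session

There is one attempt and no reset: what is moved stays moved. The work goes in short steps, Python scripts to look and compute and a tool call to move; the robot and the scene stay as the last step left them, time stands still between calls to the robot, and variables do not carry over. Pictures are saved under pics/ and viewed, at most 14 in all, crops included, and the job is handed in when it is done.

Besides the shell and the picture viewer there is one more tool, called after "Emit:" as a command line: name --argument value ..., lists and objects as JSON in quotes. step_arm: Moves the arm, as the interface text tells. Its arguments: {"type":"object","properties":{"motion":{"type":"array"},"hand":{"type":"number"},"squeeze":{"type":"number"}},"required":["motion"]}

```bash
mkdir -p pics; ls
python3 - <<'E'
from cell import robot
import cv2
s=robot.observe();print(s)
for n in("top","scene"):
    c=robot.read_camera(n);print(n,c["intrinsics"],c["xyz"],c["rotation"],[k for k in c])
    cv2.imwrite(f"pics/{n}1.png",c["pixels"][:,:,::-1])
E
```

```text
pics
{'time': 0.0, 'qpos': array([ 9.99944688e-01,  3.42722982e-01,  1.52503305e+00, -4.34893630e-06,
        1.27537199e+00, -1.45995327e-01]), 'qvel': array([ 0.00116956,  0.00036888,  0.00115462, -0.00172992,  0.00032857,
        0.00216872]), 'joint_efforts': array([-1.24036437e-04, -4.31223679e+01, -2.44216937e+01,  7.16327643e-02,
        5.57912013e-02, -8.66563755e-05]), 'tool_pos': array([0.21617021, 0.47801202, 0.2430392 ]), 'tool_rot': array([-3.14007301e+00, -2.19247302e-04,  2.71673744e+00]), 'contact_force': array([-0.52980584, -1.21290239, -0.49802942]), 'torque': array([-0.03737099,  0.01822331, -0.02121598]), 'grip_force': 0.0, 'opening': 0.09198313437534511}
top [[452.56952711   0.         257.69759948]
 [  0.         452.56952711 188.18490116]
 [  0.           0.           1.        ]] [ 0.41533784 -0.02168884  1.37360661] [ 0.05580892  0.0251253  -1.55579178] ['pixels', 'intrinsics', 'xyz', 'rotation']
scene [[381.69992144   0.         250.78510643]
 [  0.         381.69992144 194.06186758]
 [  0.           0.           1.        ]] [ 1.34913516 -0.12738861  0.84184067] [ 8.15729954e-01 -1.26380670e-03  1.43446838e+00] ['pixels', 'intrinsics', 'xyz', 'rotation']
```

View pics/top1.png

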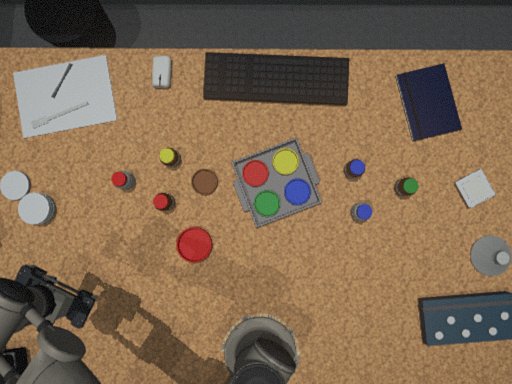

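View pics/scene1.png

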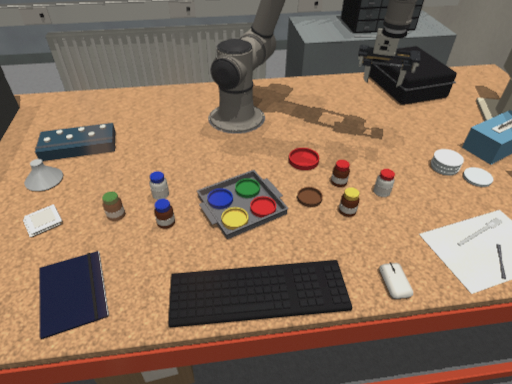

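The top view shows the jars' lids: amber red (162,202), white red (120,180), amber yellow (168,157), amber blue (356,168), white blue (363,212), amber green (409,187). The tray nests are red (255,173), yellow (285,161), blue (297,192) and green (267,204). The big red dish (194,245) and the brown dish (204,182) are decoys. I'll get positions by colour centroid.

```bash
cat > h.py <<'E'
import numpy as np,cv2
from scipy.spatial.transform import Rotation as R
def ray(c,u,v,z,pos=None,rot=None):
    K=c["intrinsics"];p=np.array(c["xyz"]) if pos is None else pos
    M=R.from_euler("xyz",c["rotation"]).as_matrix() if rot is None else rot
    d=M@np.array([(u-K[0,2])/K[0,0],-(v-K[1,2])/K[1,1],-1])
    return p+d*(z-p[2])/d[2]
def proj(c,P):
    M=R.from_euler("xyz",c["rotation"]).as_matrix();q=M.T@(np.array(P)-c["xyz"]);K=c["intrinsics"]
    return K[0,2]+K[0,0]*q[0]/-q[2],K[1,2]+K[1,1]*q[1]/q[2]
HUE=dict(red=(0,10),yellow=(24,36),green=(45,80),blue=(108,130))
def blob(px,col,u,v,r,smin=150,vmin=50):
    h=cv2.cvtColor(px,cv2.COLOR_RGB2HSV).astype(int)
    lo,hi=HUE[col];H=h[...,0];H=np.where((H>170)&(col=="red"),0,H)
    m=(H>=lo)&(H<=hi)&(h[...,1]>smin)&(h[...,2]>vmin)
    yy,xx=np.mgrid[:px.shape[0],:px.shape[1]];m&=(abs(xx-u)<r)&(abs(yy-v)<r)
    n,l,st,ce=cv2.connectedComponentsWithStats(m.astype(np.uint8))
    k=1+st[1:,4].argmax();return ce[k],st[k]
E
python3 - <<'E'
from cell import robot
from h import *
c=robot.read_camera("top");px=c["pixels"]
for n,col,u,v,z,r in[("a_red","red",162,202,.08,14),("w_red","red",120,180,.08,14),("a_yel","yellow",168,157,.08,14),("a_blue","blue",356,168,.08,14),("w_blue","blue",363,212,.08,14),("a_green","green",409,187,.08,14),("n_red","red",255,173,.015,17),("n_yel","yellow",285,161,.015,17),("n_blue","blue",297,192,.015,17),("n_green","green",267,204,.015,17)]:
    ce,st=blob(px,col,u,v,r);print(n,ce.round(1),st,ray(c,*ce,z).round(4))
big=cv2.resize(px[130:260,90:440,::-1],None,fx=2.28,fy=2.28,interpolation=cv2.INTER_CUBIC);cv2.imwrite("pics/top_crop.png",big)
E
```

```text
a_red [160.6 201. ] [153 193  17  17 200] [0.4465 0.2906 0.08  ]
w_red [118.4 178.5] [111 172  16  14 177] [0.5096 0.4149 0.08  ]
a_yel [166.7 155.3] [159 148  16  16 181] [0.5788 0.2765 0.08  ]
a_blue [357.1 166.8] [351 160  14  14 149] [ 0.5522 -0.271   0.08  ]
w_blue [364.2 211.3] [358 205  14  14 151] [ 0.4257 -0.2915  0.08  ]Traceback (most recent call last):
  File "<stdin>", line 5, in <module>
  File "h.py", line 18, in blob
    k=1+st[1:,4].argmax();return ce[k],st[k]
        ~~~~~~~~~~~~~~~^^
ValueError: attempt to get argmax of an empty sequence
```

Run:
```python
from cell import robot
from h import *
c=robot.read_camera("top");px=c["pixels"]
print(cv2.cvtColor(px[185:189,406:412],cv2.COLOR_RGB2HSV)[0])
HUE["green"]=(40,90)
for n,col,u,v,z,r in[("a_green","green",409,187,.08,14),("n_red","red",255,173,.015,17),("n_yel","yellow",285,161,.015,17),("n_blue","blue",297,192,.015,17),("n_green","green",267,204,.015,17)]:
    ce,st=blob(px,col,u,v,r,100,25);print(n,ce.round(1),st,ray(c,*ce,z).round(4))
big=cv2.resize(px[130:260,90:440,::-1],None,fx=2.28,fy=2.28,interpolation=cv2.INTER_CUBIC);cv2.imwrite("pics/top_crop.png",big)
```

```text
[[ 60 125 133]
 [ 61 133 127]
 [ 60 136 126]
 [ 61 129 128]
 [ 59 132 129]
 [ 61 139 128]]
a_green [410.1 185.6] [403 178  15  16 184] [ 0.5005 -0.421   0.08  ]
n_red [254.9 172.6] [242 160  27  26 558] [0.5377 0.0229 0.015 ]
n_yel [285.2 161. ] [272 148  27  27 561] [ 0.5739 -0.0682  0.015 ]
n_blue [297.  191.2] [284 178  27  27 554] [ 0.4833 -0.1046  0.015 ]
n_green [266.6 203. ] [254 191  26  26 523] [ 0.4465 -0.0137  0.015 ]
```

View pics/top_crop.png

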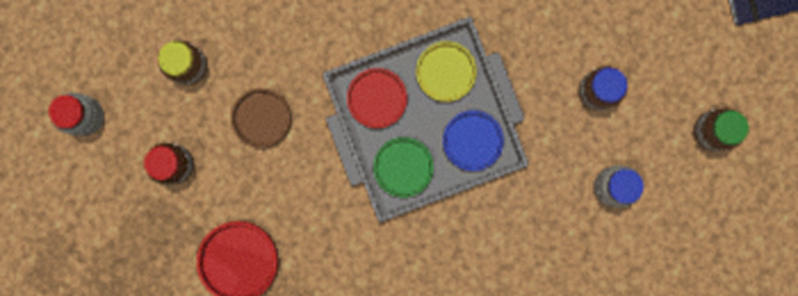

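The crop confirms it: the amber bodies are red, yellow, blue and green, and the greyish-white ones are red (68,112) and blue (625,187). Nest spacing comes out at 98 mm, as it should. The present yaw puts the closing line along the tray diagonal, so I'll keep it.

Emit:
step_arm --motion '[[[-0.8,-0.2,0.2],0],[[-1.6,-0.4,0.5],0],[[-2.4,-0.65,0.7],0],[[-3.2,-0.85,0.95],0],[[-4.0,-1.05,1.15],0],[[-4.5,-1.2,1.3],0],[[-4.787,-1.263,1.38],0],[[-4.787,-1.263,1.38],0],[[-4.787,-1.263,1.38],0]]' --hand 0 --squeeze 20

```text
time: 1.32
tool_pos: [0.4461, 0.2918, 0.1612]
tool_rot: [3.141, -0.0, 2.718]
contact_force: [-0.2, 1.0, 0.1]
opening: 0.0912
grip_force: 0.0
```

```bash
cat >> h.py <<'E'
def go(s,*T):
    M=R.from_euler("xyz",s["tool_rot"]).as_matrix()
    for t in T: print(t,"units",(M.T@(np.array(t)-s["tool_pos"])/0.06).round(3))
NEST=dict(red=(.5377,.0229),yellow=(.5739,-.0682),blue=(.4833,-.1046),green=(.4465,-.0137))
JAR=dict(red=(.4465,.2906),yellow=(.5788,.2765),blue=(.5522,-.271),green=(.5005,-.421))
E
python3 - <<'E'
from cell import robot
from h import *
s=robot.observe();c=robot.read_camera("wrist");print(s["time"],s["tool_pos"],s["tool_rot"],s["contact_force"])
cv2.imwrite("pics/w1.png",c["pixels"][:,:,::-1])
M=R.from_euler("xyz",s["tool_rot"]).as_matrix();T=c["T_tool_cam"];p=s["tool_pos"]+M@T[:3,3]
print(T.round(3))
for n,col,z in(("jar","red",.08),):
    ce,st=blob(c["pixels"],col,256,192,300);print(ce,st,ray(c,*ce,z,p,M@T[:3,:3]))
go(s,(*JAR["red"],.044))
E
```

```text
1.325 [0.4461188  0.29178819 0.16122693] [ 3.14117072e+00 -2.11160929e-04  2.71766691e+00] [-0.23751095  0.99410626  0.06448559]
[[-0.     0.961  0.276  0.074]
 [ 1.     0.    -0.    -0.   ]
 [-0.     0.276 -0.961 -0.139]
 [ 0.     0.     0.     1.   ]]
[127.88731192 106.3788283 ] [  74   52  110  110 9371] [0.3308429  0.23073715 0.08      ]
(0.4465, 0.2906, 0.044) units [-0.014 -0.016  1.954]
```

View pics/w1.png

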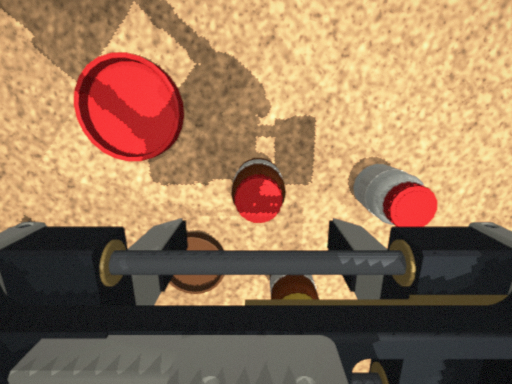

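The wrist view shows the amber red lid centred at about (259,200), between the fingers (centre about column 258). I'll check its position with the blob code.

Run:
```python
from cell import robot
from h import *
s=robot.observe();c=robot.read_camera("wrist")
M=R.from_euler("xyz",s["tool_rot"]).as_matrix();T=c["T_tool_cam"];p=s["tool_pos"]+M@T[:3,3]
ce,st=blob(c["pixels"],"red",259,200,30);print(ce,st)
for q in (ce,(259.5,200)):print(ray(c,*q,.08,p,M@T[:3,:3]))
```

```text
[258.24566338 195.81340835] [ 232  171   52   52 2133]
[0.44135602 0.29477802 0.08      ]
[0.44531568 0.29420595 0.08      ]
```

The two measurements agree within 4 mm, so I'll descend straight, close and lift.

Emit:
step_arm --motion '[[[0,0,0.5],0],[[0,0,1.0],0],[[0,0,1.4],0],[[0,0,1.7],0],[[0,0,1.9],0],[[0,0,1.95],0],[[0,0,1.95],0]]'

```text
time: 2.3
tool_pos: [0.447, 0.2913, 0.0443]
tool_rot: [3.141, 0.0, 2.717]
contact_force: [-0.9, -0.3, -0.1]
opening: 0.092
grip_force: 0.0
```

Emit:
step_arm --motion '[[[0,0,0],0],[[0,0,0],0],[[0,0,0],0],[[0,0,0],0],[[0,0,0],0],[[0,0,0],0],[[0,0,0],0],[[0,0,0],0]]' --hand 255 --squeeze 20

```text
time: 3.3
tool_pos: [0.4469, 0.291, 0.0441]
tool_rot: [3.141, 0.0, 2.717]
contact_force: [0.4, -0.3, 1.4]
opening: 0.0536
grip_force: 20.0
```

Emit:
step_arm --motion '[[[0,0,-0.2],0],[[0,0,-0.6],0],[[0,0,-1.1],0],[[0,0,-1.6],0],[[0,0,-2.0],0],[[0,0,-2.0],0],[[0,0,-2.0],0]]'

```text
time: 4.18
tool_pos: [0.4462, 0.2906, 0.1631]
tool_rot: [-3.14, -0.001, 2.717]
contact_force: [0.3, -0.6, -1.6]
opening: 0.0539
grip_force: 20.0
```

Run:
```python
from cell import robot
from h import *
s=robot.observe();print(s["tool_pos"],s["opening"],s["grip_force"])
go(s,(*NEST["red"],.165),(*NEST["red"],.052))
```

```text
[0.44621046 0.29064073 0.16312621] 0.05393739376583661 19.99988168478012
(0.5377, 0.0229, 0.165) units [-3.228 -3.437 -0.031]
(0.5377, 0.0229, 0.052) units [-3.23  -3.435  1.853]
```

Emit:
step_arm --motion '[[[-0.5,-0.5,0],0],[[-1.05,-1.1,0],0],[[-1.6,-1.7,0],0],[[-2.15,-2.3,0],0],[[-2.7,-2.85,0],0],[[-3.05,-3.25,0],0],[[-3.23,-3.435,0],0],[[-3.23,-3.435,0],0],[[-3.23,-3.435,0],0]]'

```text
time: 5.3
tool_pos: [0.5379, 0.0245, 0.1635]
tool_rot: [3.141, -0.001, 2.718]
contact_force: [-0.3, -0.6, -0.7]
opening: 0.0538
grip_force: 20.0
```

Run:
```python
from cell import robot
from h import *
s=robot.observe();print(s["time"],s["tool_pos"],s["opening"],s["grip_force"])
go(s,(*NEST["red"],.053))
c=robot.read_camera("wrist");cv2.imwrite("pics/w2.png",c["pixels"][:,:,::-1])
```

```text
5.3 [0.5379204 0.0244574 0.1635333] 0.053808288465526065 19.999910295009613
(0.5377, 0.0229, 0.053) units [-0.01  -0.025  1.842]
```

View pics/w2.png

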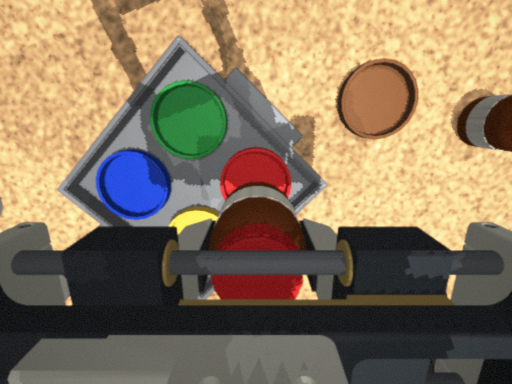

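The jar hangs upright in the grip (column 258). The red nest rim is centred at about column 256, with green at (189,119) and blue at (133,184). I'll lower it.

Emit:
step_arm --motion '[[[0,0,0.4],0],[[0,0,0.9],0],[[0,0,1.3],0],[[0,0,1.6],0],[[0,0,1.75],0],[[0,0,1.8],0],[[0,0,1.83],0],[[0,0,1.85],0],[[0,0,1.85],0]]'

```text
time: 6.48
tool_pos: [0.5386, 0.0233, 0.0533]
tool_rot: [3.141, 0.001, 2.717]
contact_force: [-0.6, 0.9, -0.7]
opening: 0.0535
grip_force: 20.0
```

Emit:
step_arm --motion '[[[0,0,0.01],0],[[0,0,0.02],0],[[0,0,0.03],0],[[0,0,0.03],0]]'

```text
time: 6.98
tool_pos: [0.5386, 0.0232, 0.052]
tool_rot: [3.141, 0.001, 2.717]
contact_force: [-2.7, 0.6, 6.4]
opening: 0.0534
grip_force: 20.0
```

The force reads 6 N upward, so the jar is seated. I'll release and lift.

Emit:
step_arm --motion '[[[0,0,-0.01],0],[[0,0,-0.01],0],[[0,0,-0.01],0],[[0,0,-0.01],0]]' --hand 55

```text
time: 7.48
tool_pos: [0.5384, 0.0233, 0.0516]
tool_rot: [3.142, -0.0, 2.717]
contact_force: [1.2, 0.1, 0.1]
opening: 0.0716
grip_force: 0.0
```

Emit:
step_arm --motion '[[[0,0,-0.2],0],[[0,0,-0.6],0],[[0,0,-1.0],0],[[0,0,-1.4],0],[[0,0,-1.8],0],[[0,0,-2.0],0],[[0,0,-2.0],0]]'

```text
time: 8.35
tool_pos: [0.5388, 0.0233, 0.1726]
tool_rot: [3.141, 0.002, 2.717]
contact_force: [1.2, 0.4, -0.2]
opening: 0.072
grip_force: 0.0
```

Run:
```python
from cell import robot
from h import *
s=robot.observe();print(s["time"],s["tool_pos"],s["opening"],s["grip_force"])
go(s,(*JAR["yellow"],.165))
```

```text
8.35 [0.53881168 0.02326572 0.172573  ] 0.07197281504990274 0.0
(0.5788, 0.2765, 0.165) units [1.133 4.12  0.127]
```

Emit:
step_arm --motion '[[[0.2,0.7,0.05],0],[[0.4,1.5,0.1],0],[[0.65,2.3,0.13],0],[[0.85,3.1,0.13],0],[[1.05,3.8,0.13],0],[[1.15,4.14,0.13],0],[[1.15,4.14,0.13],0],[[1.15,4.14,0.13],0]]' --hand 0

```text
time: 9.35
tool_pos: [0.5776, 0.277, 0.1631]
tool_rot: [-3.14, -0.001, 2.716]
contact_force: [0.3, -0.5, 0.0]
opening: 0.0918
grip_force: 0.0
```

Run:
```python
from cell import robot
from h import *
s=robot.observe();c=robot.read_camera("wrist");print(s["time"],s["tool_pos"])
M=R.from_euler("xyz",s["tool_rot"]).as_matrix();T=c["T_tool_cam"];p=s["tool_pos"]+M@T[:3,3]
ce,st=blob(c["pixels"],"yellow",259,200,35);q=(st[0]+st[2]/2-.5,st[1]+st[3]-1-23);print(ce,st,q)
for u in (ce,q):
    P=ray(c,*u,.08,p,M@T[:3,:3]);print(P);go(s,(P[0],P[1],.044))
cv2.imwrite("pics/w3.png",c["pixels"][:,:,::-1])
```

```text
9.35 [0.57757916 0.2770395  0.16310656]
[259.04864865 215.86756757] [239 211  41  13 370] (np.float64(259.0), np.int32(200))
[0.59076253 0.27250424 0.08      ]
(np.float64(0.5907625264545967), np.float64(0.2725042372845136), 0.044) units [-0.233  0.025  1.985]
[0.57705529 0.27862895 0.08      ]
(np.float64(0.5770552889354403), np.float64(0.2786289482053875), 0.044) units [0.017 0.023 1.985]
```

View pics/w3.png

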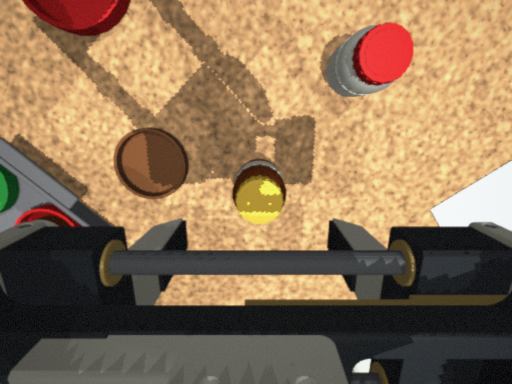

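The amber yellow lid is at (260,200), exactly where the red one was, so it's aligned for the grasp.

Emit:
step_arm --motion '[[[0,0.02,0.5],0],[[0,0.02,1.0],0],[[0,0.02,1.4],0],[[0,0.02,1.75],0],[[0,0.02,1.93],0],[[0,0.02,1.98],0],[[0,0.02,1.98],0]]'

```text
time: 10.28
tool_pos: [0.5789, 0.279, 0.0458]
tool_rot: [3.141, 0.001, 2.716]
contact_force: [0.4, 0.3, 1.0]
opening: 0.0918
grip_force: 0.0
```

Emit:
step_arm --motion '[[[0,0,0],0],[[0,0,0],0],[[0,0,0],0],[[0,0,0],0],[[0,0,0],0],[[0,0,0],0],[[0,0,0],0],[[0,0,0],0]]' --hand 255

```text
time: 11.28
tool_pos: [0.5785, 0.2792, 0.0452]
tool_rot: [3.141, 0.0, 2.717]
contact_force: [0.5, -0.0, 1.3]
opening: 0.0536
grip_force: 20.0
```

Emit:
step_arm --motion '[[[0,0,-0.2],0],[[0,0,-0.6],0],[[0,0,-1.1],0],[[0,0,-1.6],0],[[0,0,-2.1],0],[[0,0,-2.2],0],[[0,0,-2.2],0],[[0,0,-2.2],0]]'

```text
time: 12.28
tool_pos: [0.5778, 0.2789, 0.1755]
tool_rot: [-3.14, -0.002, 2.717]
contact_force: [-0.1, 0.0, -1.2]
opening: 0.0532
grip_force: 20.0
```

Run:
```python
from cell import robot
from h import *
s=robot.observe();print(s["tool_pos"],s["opening"],s["grip_force"])
go(s,(*NEST["yellow"],.175),(*NEST["yellow"],.053))
```

```text
[0.57776037 0.27889227 0.17552793] 0.05318350594228232 19.999816417694092
(0.5739, -0.0682, 0.175) units [-2.326 -5.297  0.014]
(0.5739, -0.0682, 0.053) units [-2.33  -5.293  2.047]
```

Emit:
step_arm --motion '[[[-0.2,-0.5,0],0],[[-0.55,-1.25,0],0],[[-0.9,-2.05,0],0],[[-1.25,-2.85,0],0],[[-1.6,-3.65,0],0],[[-1.95,-4.45,0],0],[[-2.2,-5.0,0],0],[[-2.33,-5.295,0],0],[[-2.33,-5.295,0],0],[[-2.33,-5.295,0],0]]'

```text
time: 13.52
tool_pos: [0.5748, -0.0666, 0.1768]
tool_rot: [3.141, -0.001, 2.718]
contact_force: [0.9, 0.9, -1.1]
opening: 0.0536
grip_force: 20.0
```

Run:
```python
from cell import robot
from h import *
s=robot.observe();print(s["tool_pos"],s["opening"],s["grip_force"])
go(s,(*NEST["yellow"],.0535))
```

```text
[ 0.57482657 -0.06655152  0.17680011] 0.05363735101213355 19.999948740005493
(0.5739, -0.0682, 0.0535) units [ 1.000e-03 -3.200e-02  2.055e+00]
```

Emit:
step_arm --motion '[[[0,-0.02,0.4],0],[[0,-0.02,0.9],0],[[0,-0.02,1.4],0],[[0,-0.02,1.75],0],[[0,-0.02,1.92],0],[[0,-0.02,1.98],0],[[0,-0.02,2.01],0],[[0,-0.02,2.03],0],[[0,-0.02,2.03],0]]'

```text
time: 14.65
tool_pos: [0.5746, -0.0691, 0.0558]
tool_rot: [3.141, 0.001, 2.717]
contact_force: [0.6, -0.2, -1.8]
opening: 0.0538
grip_force: 20.0
```

Emit:
step_arm --motion '[[[0,0,0.01],0],[[0,0,0.02],0],[[0,0,0.02],0]]'

```text
time: 15.02
tool_pos: [0.5744, -0.069, 0.0541]
tool_rot: [3.142, -0.0, 2.717]
contact_force: [-0.6, -0.1, -1.4]
opening: 0.0537
grip_force: 20.0
```

Emit:
step_arm --motion '[[[0,0,0.01],0],[[0,0,0.02],0],[[0,0,0.03],0],[[0,0,0.03],0]]'

```text
time: 15.52
tool_pos: [0.5744, -0.069, 0.0531]
tool_rot: [3.142, 0.0, 2.717]
contact_force: [-2.5, 0.6, 6.2]
opening: 0.0539
grip_force: 20.0
```

Seated. I'll release, lift, and go on to amber blue.

Emit:
step_arm --motion '[[[0,0,-0.01],0],[[0,0,-0.01],0],[[0,0,-0.01],0],[[0,0,-0.01],0]]' --hand 55

```text
time: 16.02
tool_pos: [0.5744, -0.069, 0.0528]
tool_rot: [3.142, -0.0, 2.717]
contact_force: [0.2, 0.1, 1.2]
opening: 0.072
grip_force: 0.0
```

Emit:
step_arm --motion '[[[0,0,-0.2],0],[[0,0,-0.6],0],[[0,0,-1.0],0],[[0,0,-1.4],0],[[0,0,-1.8],0],[[0,0,-2.0],0],[[0,0,-2.0],0]]'

```text
time: 16.9
tool_pos: [0.5748, -0.0691, 0.1739]
tool_rot: [3.141, 0.002, 2.717]
contact_force: [0.4, -0.2, -0.1]
opening: 0.072
grip_force: 0.0
```

Run:
```python
from cell import robot
from h import *
s=robot.observe();print(s["time"],s["tool_pos"],s["opening"],s["grip_force"])
go(s,(*JAR["blue"],.165))
```

```text
16.9 [ 0.57479354 -0.0691002   0.17388544] 0.07199093203146492 0.0
(0.5522, -0.271, 0.165) units [-1.043 -3.221  0.149]
```

Emit:
step_arm --motion '[[[-0.25,-0.75,0.05],0],[[-0.5,-1.55,0.1],0],[[-0.75,-2.3,0.15],0],[[-0.95,-2.95,0.15],0],[[-1.04,-3.22,0.15],0],[[-1.04,-3.22,0.15],0],[[-1.04,-3.22,0.15],0]]' --hand 0

```text
time: 17.77
tool_pos: [0.5518, -0.2692, 0.1636]
tool_rot: [3.141, -0.001, 2.718]
contact_force: [0.4, -0.4, -0.3]
opening: 0.092
grip_force: 0.0
```

Run:
```python
from cell import robot
from h import *
s=robot.observe();c=robot.read_camera("wrist");print(s["time"],s["tool_pos"])
M=R.from_euler("xyz",s["tool_rot"]).as_matrix();T=c["T_tool_cam"];p=s["tool_pos"]+M@T[:3,3]
ce,st=blob(c["pixels"],"blue",259,200,35,100,30);q=(st[0]+st[2]/2-.5,st[1]+st[3]-1-23);print(ce,st,q)
P=ray(c,*q,.08,p,M@T[:3,:3]);print(P);go(s,(P[0],P[1],.044))
cv2.imwrite("pics/w4.png",c["pixels"][:,:,::-1])
```

```text
17.775 [ 0.55179695 -0.2692171   0.16360095]
[254.25437112 199.28257191] [ 231  176   48   48 1773] (np.float64(254.5), np.int32(200))
[ 0.5498596  -0.27117165  0.08      ]
(np.float64(0.549859597490169), np.float64(-0.27117164877138655), 0.044) units [ 0.014 -0.044  1.993]
```

View pics/w4.png

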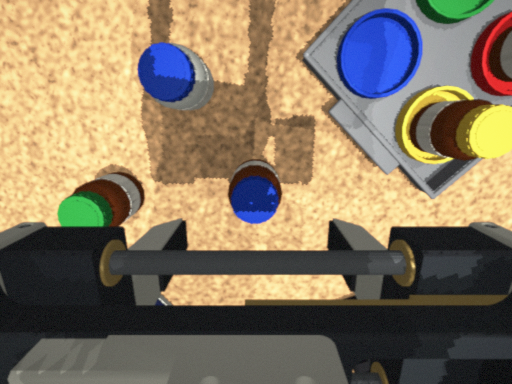

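The amber blue jar is at (255,200), brown-bodied and between the fingers. The yellow jar stands in its nest, top right. Shift y by -0.04 and descend.

Emit:
step_arm --motion '[[[0.01,-0.04,0.5],0],[[0.01,-0.04,1.0],0],[[0.01,-0.04,1.4],0],[[0.01,-0.04,1.75],0],[[0.01,-0.04,1.93],0],[[0.01,-0.04,1.99],0],[[0.01,-0.04,1.99],0]]'

```text
time: 18.7
tool_pos: [0.5505, -0.2725, 0.045]
tool_rot: [-3.142, 0.001, 2.717]
contact_force: [0.0, -0.1, 0.3]
opening: 0.0916
grip_force: 0.0
```

Emit:
step_arm --motion '[[[0,0,0],0],[[0,0,0],0],[[0,0,0],0],[[0,0,0],0],[[0,0,0],0],[[0,0,0],0],[[0,0,0],0],[[0,0,0],0]]' --hand 255

```text
time: 19.7
tool_pos: [0.5501, -0.2727, 0.0446]
tool_rot: [3.141, 0.0, 2.717]
contact_force: [-0.9, 0.7, 1.7]
opening: 0.0536
grip_force: 20.0
```

Emit:
step_arm --motion '[[[0,0,-0.2],0],[[0,0,-0.6],0],[[0,0,-1.1],0],[[0,0,-1.6],0],[[0,0,-2.1],0],[[0,0,-2.2],0],[[0,0,-2.2],0],[[0,0,-2.2],0]]'

```text
time: 20.7
tool_pos: [0.5494, -0.2723, 0.1749]
tool_rot: [3.141, -0.003, 2.717]
contact_force: [-0.8, 0.4, -1.7]
opening: 0.0536
grip_force: 20.0
```

Run:
```python
from cell import robot
from h import *
s=robot.observe();print(s["tool_pos"],s["opening"],s["grip_force"])
go(s,(*NEST["blue"],.175))
```

```text
[ 0.54944608 -0.27229792  0.17494305] 0.05358736365841464 19.99972254037857
(0.4833, -0.1046, 0.175) units [2.156 2.092 0.006]
```

Emit:
step_arm --motion '[[[0.3,0.3,0],0],[[0.8,0.8,0],0],[[1.3,1.3,0],0],[[1.8,1.75,0],0],[[2.05,2.0,0],0],[[2.16,2.09,0],0],[[2.16,2.09,0],0],[[2.16,2.09,0],0]]'

```text
time: 21.7
tool_pos: [0.4843, -0.106, 0.1764]
tool_rot: [-3.141, 0.001, 2.716]
contact_force: [-0.5, -0.1, -1.9]
opening: 0.0534
grip_force: 20.0
```

Run:
```python
from cell import robot
from h import *
s=robot.observe();print(s["tool_pos"],s["opening"],s["grip_force"])
go(s,(*NEST["blue"],.053))
```

```text
[ 0.484252   -0.10602777  0.17643273] 0.05343436132243863 19.99968320131302
(0.4833, -0.1046, 0.053) units [0.025 0.015 2.057]
```

Emit:
step_arm --motion '[[[0.02,0.01,0.4],0],[[0.02,0.01,0.9],0],[[0.02,0.01,1.4],0],[[0.02,0.01,1.75],0],[[0.02,0.01,1.92],0],[[0.02,0.01,1.98],0],[[0.02,0.01,2.01],0],[[0.02,0.01,2.03],0],[[0.02,0.01,2.03],0]]'

```text
time: 22.82
tool_pos: [0.4831, -0.104, 0.0551]
tool_rot: [3.141, 0.001, 2.717]
contact_force: [0.2, -0.2, -1.6]
opening: 0.0535
grip_force: 20.0
```

Emit:
step_arm --motion '[[[0,0,0.01],0],[[0,0,0.02],0],[[0,0,0.03],0],[[0,0,0.03],0]]'

```text
time: 23.32
tool_pos: [0.4828, -0.104, 0.0528]
tool_rot: [3.142, -0.0, 2.717]
contact_force: [0.0, -0.6, -1.5]
opening: 0.0537
grip_force: 20.0
```

Emit:
step_arm --motion '[[[0,0,0.01],0],[[0,0,0.02],0],[[0,0,0.02],0]]'

```text
time: 23.7
tool_pos: [0.4829, -0.104, 0.0525]
tool_rot: [3.142, 0.0, 2.717]
contact_force: [-3.7, -0.9, 8.5]
opening: 0.0535
grip_force: 20.0
```

Emit:
step_arm --motion '[[[0,0,-0.01],0],[[0,0,-0.01],0],[[0,0,-0.01],0],[[0,0,-0.01],0]]' --hand 55

```text
time: 24.2
tool_pos: [0.4828, -0.104, 0.0522]
tool_rot: [3.141, -0.0, 2.717]
contact_force: [-0.5, 0.9, 0.0]
opening: 0.0719
grip_force: 0.0
```

Emit:
step_arm --motion '[[[0,0,-0.2],0],[[0,0,-0.6],0],[[0,0,-1.0],0],[[0,0,-1.4],0],[[0,0,-1.8],0],[[0,0,-2.0],0],[[0,0,-2.0],0]]'

```text
time: 25.08
tool_pos: [0.4832, -0.1041, 0.1731]
tool_rot: [3.141, 0.002, 2.717]
contact_force: [-0.2, -0.2, 0.3]
opening: 0.0722
grip_force: 0.0
```

Run:
```python
from cell import robot
from h import *
s=robot.observe();print(s["time"],s["tool_pos"],s["opening"],s["grip_force"])
go(s,(*JAR["green"],.165))
```

```text
25.075 [ 0.48318503 -0.10410741  0.17311401] 0.07221661264028666 0.0
(0.5005, -0.421, 0.165) units [-2.439 -4.693  0.139]
```

Emit:
step_arm --motion '[[[-0.35,-0.7,0.05],0],[[-0.75,-1.4,0.1],0],[[-1.1,-2.1,0.14],0],[[-1.45,-2.8,0.14],0],[[-1.8,-3.5,0.14],0],[[-2.2,-4.2,0.14],0],[[-2.44,-4.69,0.14],0],[[-2.44,-4.69,0.14],0],[[-2.44,-4.69,0.14],0]]' --hand 0

```text
time: 26.2
tool_pos: [0.4999, -0.4196, 0.1627]
tool_rot: [3.14, -0.002, 2.717]
contact_force: [0.2, 0.1, 0.5]
opening: 0.0914
grip_force: 0.0
```

Run:
```python
from cell import robot
from h import *
s=robot.observe();c=robot.read_camera("wrist");print(s["time"],s["tool_pos"])
M=R.from_euler("xyz",s["tool_rot"]).as_matrix();T=c["T_tool_cam"];p=s["tool_pos"]+M@T[:3,3]
HUE["green"]=(40,90)
ce,st=blob(c["pixels"],"green",259,200,35,100,25);q=(st[0]+st[2]/2-.5,st[1]+st[3]-1-23);print(ce,st,q)
P=ray(c,*q,.08,p,M@T[:3,:3]);print(P);go(s,(P[0],P[1],.044))
cv2.imwrite("pics/w5.png",c["pixels"][:,:,::-1])
```

```text
26.2 [ 0.49990416 -0.41964435  0.16266165]
[253.76486937 200.06948305] [ 230  176   48   49 1799] (np.float64(253.5), np.int32(201))
[ 0.49809174 -0.42255534  0.08      ]
(np.float64(0.4980917389466955), np.float64(-0.422555335057057), 0.044) units [ 0.003 -0.059  1.978]
```

View pics/w5.png

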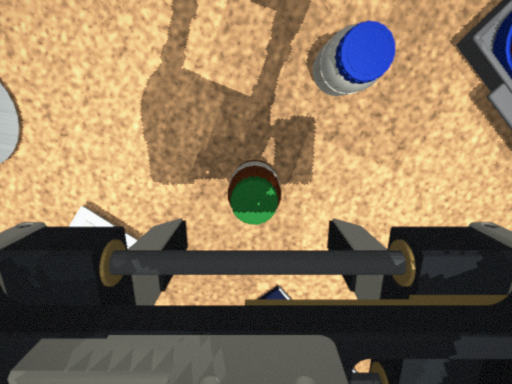

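The amber green lid is at (254,200), between the fingers. The white blue jar stands clear at (360,55).

Emit:
step_arm --motion '[[[0,-0.05,0.5],0],[[0,-0.05,1.0],0],[[0,-0.05,1.4],0],[[0,-0.05,1.75],0],[[0,-0.05,1.93],0],[[0,-0.05,1.98],0],[[0,-0.05,1.98],0]]'

```text
time: 27.12
tool_pos: [0.4994, -0.4234, 0.0458]
tool_rot: [-3.141, 0.001, 2.717]
contact_force: [-1.0, 0.0, 0.4]
opening: 0.0917
grip_force: 0.0
```

Emit:
step_arm --motion '[[[0,0,0],0],[[0,0,0],0],[[0,0,0],0],[[0,0,0],0],[[0,0,0],0],[[0,0,0],0],[[0,0,0],0],[[0,0,0],0]]' --hand 255

```text
time: 28.12
tool_pos: [0.4991, -0.4234, 0.0452]
tool_rot: [3.141, 0.0, 2.717]
contact_force: [0.4, 0.8, 0.9]
opening: 0.0535
grip_force: 20.0
```

Emit:
step_arm --motion '[[[0,0,-0.2],0],[[0,0,-0.6],0],[[0,0,-1.1],0],[[0,0,-1.6],0],[[0,0,-2.1],0],[[0,0,-2.2],0],[[0,0,-2.2],0],[[0,0,-2.2],0]]'

```text
time: 29.12
tool_pos: [0.4985, -0.4229, 0.1754]
tool_rot: [3.14, -0.003, 2.717]
contact_force: [0.4, -1.6, -2.0]
opening: 0.0534
grip_force: 20.0
```

Run:
```python
from cell import robot
from h import *
s=robot.observe();print(s["tool_pos"],s["opening"],s["grip_force"])
go(s,(*NEST["green"],.175))
```

```text
[ 0.49847398 -0.42289678  0.17535855] 0.05341435654705178 19.999638497829437
(0.4465, -0.0137, 0.175) units [3.6   5.857 0.023]
```

Emit:
step_arm --motion '[[[0.3,0.5,0],0],[[0.7,1.15,0],0],[[1.1,1.8,0],0],[[1.55,2.5,0],0],[[2.0,3.25,0],0],[[2.45,4.0,0],0],[[2.9,4.7,0],0],[[3.35,5.45,0],0],[[3.6,5.857,0],0],[[3.6,5.857,0],0]]'

```text
time: 30.38
tool_pos: [0.4462, -0.0125, 0.1764]
tool_rot: [-3.141, -0.002, 2.72]
contact_force: [1.0, -0.2, -2.1]
opening: 0.0538
grip_force: 20.0
```

Emit:
step_arm --motion '[[[0,0,0],0],[[0,0,0],0]]'

```text
time: 30.62
tool_pos: [0.4472, -0.0152, 0.1769]
tool_rot: [-3.141, -0.0, 2.715]
contact_force: [-0.2, 0.0, -2.3]
opening: 0.0534
grip_force: 20.0
```

Run:
```python
from cell import robot
from h import *
s=robot.observe();print(s["tool_pos"],s["opening"],s["grip_force"])
go(s,(*NEST["green"],.0535))
```

```text
[ 0.4471889  -0.01517427  0.17685092] 0.05336580982173418 19.999537467956543
(0.4465, -0.0137, 0.0535) units [0.02  0.018 2.056]
```

Emit:
step_arm --motion '[[[0.01,0.01,0.4],0],[[0.01,0.01,0.9],0],[[0.01,0.01,1.4],0],[[0.01,0.01,1.75],0],[[0.01,0.01,1.92],0],[[0.01,0.01,1.98],0],[[0.01,0.01,2.01],0],[[0.01,0.01,2.03],0],[[0.01,0.01,2.03],0]]'

```text
time: 31.75
tool_pos: [0.447, -0.0135, 0.0557]
tool_rot: [3.141, 0.001, 2.717]
contact_force: [0.0, 0.8, -1.4]
opening: 0.0537
grip_force: 20.0
```

Emit:
step_arm --motion '[[[0,0,0.01],0],[[0,0,0.02],0],[[0,0,0.03],0],[[0,0,0.03],0]]'

```text
time: 32.25
tool_pos: [0.4467, -0.0134, 0.0535]
tool_rot: [3.142, -0.0, 2.717]
contact_force: [0.1, -0.2, -2.3]
opening: 0.0538
grip_force: 20.0
```

Emit:
step_arm --motion '[[[0,0,0.01],0],[[0,0,0.02],0],[[0,0,0.02],0]]'

```text
time: 32.62
tool_pos: [0.4468, -0.0135, 0.0531]
tool_rot: [3.141, 0.0, 2.717]
contact_force: [-2.8, 0.9, 9.0]
opening: 0.0536
grip_force: 20.0
```

Seated. I'll release, lift, and move aside for the check.

Emit:
step_arm --motion '[[[0,0,-0.01],0],[[0,0,-0.01],0],[[0,0,-0.01],0],[[0,0,-0.01],0]]' --hand 55

```text
time: 33.12
tool_pos: [0.4467, -0.0134, 0.0528]
tool_rot: [3.142, -0.0, 2.717]
contact_force: [-1.4, -0.3, 0.3]
opening: 0.0716
grip_force: 0.0
```

Emit:
step_arm --motion '[[[0,0,-0.2],0],[[0,0,-0.6],0],[[0,0,-1.0],0],[[0,0,-1.4],0],[[0,0,-1.8],0],[[0,0,-2.3],0],[[0,0,-2.5],0]]'

```text
time: 34.0
tool_pos: [0.4474, -0.0136, 0.205]
tool_rot: [3.141, 0.003, 2.717]
contact_force: [0.3, -0.5, -0.0]
opening: 0.0721
grip_force: 0.0
```

Emit:
step_arm --motion '[[[0.2,0.7,-0.1],0],[[0.4,1.5,-0.2],0],[[0.6,2.3,-0.3],0],[[0.6,3.1,-0.5],0],[[0.5,3.9,-0.5],0],[[0.4,4.7,-0.5],0],[[0.3,5.5,-0.5],0],[[0.3,5.5,-0.5],0]]'

```text
time: 35.0
tool_pos: [0.5667, 0.297, 0.231]
tool_rot: [-3.141, -0.002, 2.719]
contact_force: [0.3, -0.1, -1.3]
opening: 0.0716
grip_force: 0.0
```

Run:
```python
from cell import robot
from h import *
print(robot.observe()["tool_pos"])
c=robot.read_camera("top");a=c["pixels"][130:260,90:440,::-1]
d=robot.read_camera("scene")["pixels"][140:250,90:420,::-1]
f=lambda i:cv2.resize(i,(760,int(760*i.shape[0]/i.shape[1])),interpolation=cv2.INTER_CUBIC)
cv2.imwrite("pics/end.png",np.vstack([f(a),f(d)]))
```

```text
[0.56665305 0.29700619 0.23101311]
```

View pics/end.png

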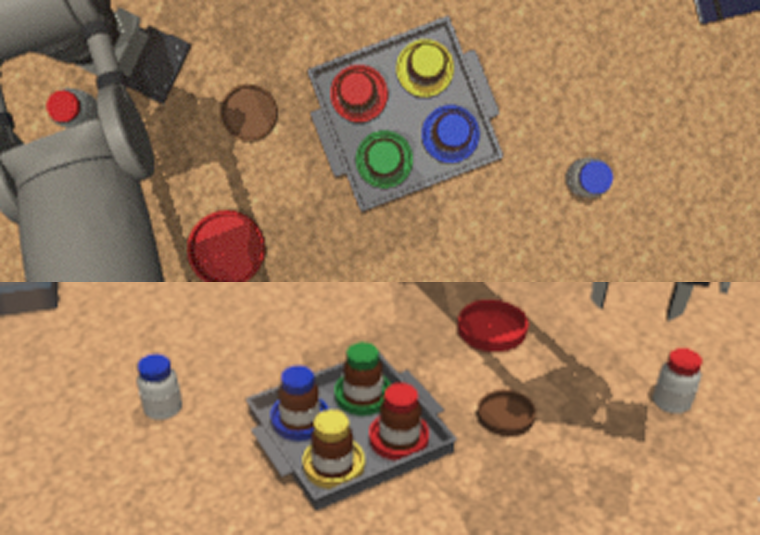

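All four amber jars stand upright in the nests of their lid colours: top view red (358,92), yellow (427,63), blue (453,133), green (384,158). Both white jars are untouched, and the gripper is clear.

```bash
python3 -c "
from cell import robot
print(robot.hand_in())"
```

```text
the job is handed in; nothing more can be done
None
```

The four amber jars are standing upright in the tray nests matching their lids, the white jars were left where they stood, and the job was handed in at about 35 s of the 112 s allowed.

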